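Leak-check the seam of a test chamber with a wand

TASK

Take the blue-handled leak-detector wand out of its grey holder and guide its tip along the orange seam on the white test chamber, slowly (about 4 cm a second) from the green dot round the corner to the red dot, keeping the tip over the seam and no more than about a centimetre above it, and never pressing hard. Then put the wand back in its holder, tip down, with its collar resting on the rim, and leave the other things where they are.

Things in the scene. Friction and masses are not known exactly. Their poses are not given: they have to be found in the camera images.
- wand_grip (a point): Loose cordless leak-detector wand, 148 mm long, about 80 g, at the start upright in its holder, tip down. This point is the middle of its blue round handle (24 mm diameter, 70 mm long, same from all sides), on the wand's axis, 113 mm above the tip and 35 mm above the black collar. The z axis runs along the wand, up from tip to handle.
- wand_tip (a point): Lowest point of the wand: end of its steel nose, 6 mm wide there, widening to 16 mm diameter at 32 mm and so up to 70 mm above the tip. From 70 to 78 mm above the tip is a black collar of 36 mm diameter; above it the blue handle, to 148 mm.
- holder_rim (a point): Round grey fixed stand for the wand, 40 mm outside diameter, 85 mm tall on a 68 mm foot. This point is the centre of its open mouth, at the rim, 85 mm above the worktop. The bore is 24 mm wide and over 70 mm deep. The wand hangs in it nose down, the underside of its collar flat on the rim, so that tip is 15 mm and handle middle 128 mm above the worktop.
- chamber: Fixed white leak-test chamber, 130 x 150 x 50 mm; flat aluminium cover plate, top at 50 mm (sight glass and screws rise 4 mm, clear of the seam). Origin: centre of underside; unturned, x points away from the robot, y left, z up. An L-shaped orange bead marks the seam: from a green dot along the front (-x) edge of the cover leftwards to a corner, then along the left (+y) edge away to a red dot.
- dropper_mid (a point): Loose bystander: white dropper bottle with blue cap, 36 mm diameter, 98 mm tall, upright behind and to the right of the chamber; point half-way up.
- roll_mid (a point): Loose bystander: white film roll, 60 mm diameter, 50 mm tall, standing behind the holder on the left; point at its centre.
- centrifuge: Fixed bench centrifuge with its lid open, between the holder (left) and the chamber (right), an obstacle about 0.25 m wide in y, 0.4 m deep in x. Its front part, nearer the robot than x = 0.47, is under 0.14 m tall; the raised lid behind that reaches about 0.34 m.
- seam0 (a point): Point on the orange bead: the start, at the green dot; on the cover's top face, 50 mm above the worktop, at (-45, -49) mm in the chamber's x, y. Axes as the chamber's.
- seam1 (a point): Point on the orange bead: 26 mm along the first leg; on the cover's top face, 50 mm above the worktop, at (-45, -23) mm in the chamber's x, y. Axes as the chamber's.
- seam2 (a point): Point on the orange bead: 52 mm along the first leg; on the cover's top face, 50 mm above the worktop, at (-45, 3) mm in the chamber's x, y. Axes as the chamber's.
- seam3 (a point): Point on the orange bead: 78 mm along the first leg; on the cover's top face, 50 mm above the worktop, at (-45, 29) mm in the chamber's x, y. Axes as the chamber's.
- seam4 (a point): Point on the orange bead: the corner, 104 mm from the start; on the cover's top face, 50 mm above the worktop, at (-45, 55) mm in the chamber's x, y. Axes as the chamber's.
- seam5 (a point): Point on the orange bead: 26 mm past the corner on the second leg; on the cover's top face, 50 mm above the worktop, at (-19, 55) mm in the chamber's x, y. Axes as the chamber's.
- seam6 (a point): Point on the orange bead: 52 mm past the corner; on the cover's top face, 50 mm above the worktop, at (7, 55) mm in the chamber's x, y. Axes as the chamber's.
- seam7 (a point): Point on the orange bead: the end, 78 mm past the corner, at the red dot; on the cover's top face, 50 mm above the worktop, at (33, 55) mm in the chamber's x, y. Axes as the chamber's.
Things that resemble listed ones, but are neither listed nor needed, are in the scene too. What is shaped like the part that bears holder_rim but pink is not meant.

How it is judged:
On the way, in this order (a step that is already met when the one before it is completed fails the run):
1. the wand's tip is over the bead at the green dot: within 10 mm sideways and no more than 12 mm above it, for 0.25 s (horizontal distance between wand_tip and seam0 below 0.01 m and z of wand_tip in the frame of seam0 below 0.012 m), for 0.25 s.
2. the wand's tip is over the bead a quarter of the first leg: within 10 mm sideways and no more than 12 mm above it, for 0.25 s (horizontal distance between wand_tip and seam1 below 0.01 m and z of wand_tip in the frame of seam1 below 0.012 m), for 0.25 s.
3. the wand's tip is over the bead half of the first leg: within 10 mm sideways and no more than 12 mm above it, for 0.25 s (horizontal distance between wand_tip and seam2 below 0.01 m and z of wand_tip in the frame of seam2 below 0.012 m), for 0.25 s.
4. the wand's tip is over the bead three quarters of the first leg: within 10 mm sideways and no more than 12 mm above it, for 0.25 s (horizontal distance between wand_tip and seam3 below 0.01 m and z of wand_tip in the frame of seam3 below 0.012 m), for 0.25 s.
5. the wand's tip is over the bead at the corner: within 10 mm sideways and no more than 12 mm above it, for 0.25 s (horizontal distance between wand_tip and seam4 below 0.01 m and z of wand_tip in the frame of seam4 below 0.012 m), for 0.25 s.
6. the wand's tip is over the bead a third of the second leg: within 10 mm sideways and no more than 12 mm above it, for 0.25 s (horizontal distance between wand_tip and seam5 below 0.01 m and z of wand_tip in the frame of seam5 below 0.012 m), for 0.25 s.
7. the wand's tip is over the bead two thirds of the second leg: within 10 mm sideways and no more than 12 mm above it, for 0.25 s (horizontal distance between wand_tip and seam6 below 0.01 m and z of wand_tip in the frame of seam6 below 0.012 m), for 0.25 s.
8. the wand's tip is over the bead at the red dot: within 10 mm sideways and no more than 12 mm above it, for 0.25 s (horizontal distance between wand_tip and seam7 below 0.01 m and z of wand_tip in the frame of seam7 below 0.012 m), for 0.25 s.
At the end, for the whole second after the job is handed in: The wand stands released and still in its holder, nose down and upright (within 0.1 rad), its collar on the rim (tip 66 mm or more below the rim, within 8 mm of the axis); the dropper bottle and the film roll are within 30 mm of where they stood (horizontal distance between wand_tip and holder_rim below 0.008 m and z of wand_tip in the frame of holder_rim below -0.066 m and angle between wand_tip's own z axis and vertical below 0.1 rad and linear speed of wand below 0.02 m/s and distance of each of dropper_mid, roll_mid from where it was at the start of the episode below 0.03 m); the robot touches nothing.
It fails at once if the wand presses on the chamber with more than 20 N (contact force between wand and chamber above 20 N).
It fails at once if the dropper bottle or the film roll is moved by more than 30 mm (distance of any of dropper_mid, roll_mid from where it was at the start of the episode above 0.03 m).
It also fails if it takes over 67 s, if anything falls off the work surface, if the arm or the gripper's body presses on something with over 40 N, if the wrist force passes 120 N, or if a joint passes its speed limit or range.

ROBOT

A 7-joint arm with a two-finger parallel gripper is mounted at the origin on a cart in front of the work surface, level with it; the furniture and walls round the work are solid. World frame = base frame: x ahead of the robot, y to its left, z up, the work surface at z = 0. Lengths are in m, angles in rad, forces in N, time in s.
With the tool pointing down it reaches from about 0.4 to 0.85 m from the base axis. Payload 10.4 kg.
Tool frame: the origin (TCP) lies at the very end of the fingers, on their centre line; the grasp point (between the pads) lies 19 mm behind it; z points along the fingers, y is the direction in which the jaws open and shut (so a half turn about z gives the same grasp; the last joint's range is limited). The gripper opens to 87 mm and grips with 3 to 60 N. Pads are 19 mm wide; open, the fingers measure 117 mm over their backs; the gripper's body (75 mm by 190 mm) begins 51 mm behind the grasp point.
Start: joints at [-1.205, 0.332, -0.065, 1.46, 0.022, 1.35, -0.088], TCP at [0.237, 0.578, 0.223] pointing down, gripper open.
Joint ranges: [-2.6, 2.6], [-0.5, 2.12], [-1.47, 1.34], [0.16, 2.42], [-1.27, 4.41], [0.06, 2.06], [-2.6, 2.6]. Speed limits (rad/s): [2.22, 2.22, 2.79, 2.79, 3.14, 3.14, 3.14].

INTERFACE

Orientations are given as a unit quaternion [x, y, z, w].
In Python, from bench import r gives the robot as it stands.
- The arm moves only by the tool move_arm, never from a script. Its argument "deltas" is a list of rows, each a list of 5 numbers: the gripper's target within -1 to 1 (fully open at 1, half-way at 0, shut at -1), then the shift along the tool's x, y, z as a fraction of full scale, then the turn about the tool's z as a fraction of full scale. A call has 1 to 12 rows; each row shifts and turns the commanded pose from where the row before left it, along the tool's axes as they then stand; what a row does not reach is not made up. Full scale, the value 1, is 2.5 cm for a shift and 90 degrees for a turn. A row lasts 1/12 s, in which the tool goes at most 41.7 mm and 7.16 degrees, less where a joint would pass 70% of its speed; a pose out of reach is approached as far as the arm can. A call with a number of a shift or a turn outside -1 to 1 is refused whole. A call with a gripper value outside its range is refused whole. The fingers move at their own pace and stop on an object; "squeeze" is the grip in N (left out, the last holds). Time passes only in rows, so rows that do not move let the fingers close. It gives the time, the measured TCP pose, the force and the opening at its end, in the units of the state.
- r.read_state(): the state, without advancing time (a new reading comes with each control period).
- r.camera(name): name is "side" or "top"; returns the picture (420x560x3 uint8, red, green, blue); there is no depth.
- r.camera_info(name): a dict with "K" (3x3 intrinsics, pixels), "R" (3x3) and "t" (3): a world point X has camera coordinates R X + t. Camera axes: x right, y down, z forward; pixel columns grow to the right and rows downward; lengths in m; the calibration is good to about 2 mm. A picture is of the moment at which its call begins. camera_info takes no time and is no camera call.
- r.close_job(): hands the job in, once; it reports no verdict.
Trained networks look in the newest picture that a camera, given by its name, has taken for a name from the list of things; names that differ only in an ending like _2 or _b are one class to them, and where a whole thing is asked for, a point or a joint stands for the part that bears it (a point fixed in the world has none). Each returns a list of dicts, best first, with "confidence" (0 to 1); they miss things now and then, are a little off and sometimes report something else, mostly with a low value. They report only what shows in the picture. A call takes as long as a camera call. They do not tell look-alikes from the thing itself.
- r.boxes_of(camera, label): "position" ([x, y, z] in m, in the coordinates of the camera as it stood for that picture, good to about 4 mm: the middle of the surface that is visible of it).
- r.tip_of(camera, label): "position" ([x, y, z] in m, in the coordinates of the camera as it stood for that picture, good to about 4 mm: a listed point, or the origin of a listed thing).
The state is a dict: "time": time; "joint_positions": joint angles; "joint_vel": joint speeds; "joint_torque": joint torques, N m; "ee_pos": TCP position; "eef_rot": TCP orientation; "ft_force": force on the tool from outside, world axes, zero at the start; "torque": the same for the moment, N m; "width": finger opening in m.
Only numpy, scipy, OpenCV 4.12 (cv2) and the standard library are available. Lean on these libraries where they do the work, as an engineer would, in place of code of your own. Each camera call takes 0.05 s, during which the arm holds its last target.

## Working session

There is one attempt and no reset: what is moved stays moved. The work goes in short steps, Python scripts to look and compute and a tool call to move; the robot and the scene stay as the last step left them, time stands still between calls to the robot, and variables do not carry over. Pictures are saved under pics/ and viewed, and the job is handed in when it is done.

Besides the shell and the picture viewer there is one more tool, called after "Call:" as name([rows], argument=value, ...), one row to a line, values as JSON. move_arm: Moves the arm, as the interface text tells. Shift numbers are shares of 2.5 cm and turn numbers shares of 90 degrees, none past 1 either way. Its arguments: {"type":"object","properties":{"deltas":{"type":"array","items":{"type":"array","items":{"type":"number"}}},"squeeze":{"type":"number"}},"required":["deltas"]}

```bash
mkdir -p pics; ls; cat > h.py <<'E'
import numpy as np,cv2
from bench import r
def snap(c,n):
    im=r.camera(c); cv2.imwrite(f'pics/{n}.png',cv2.cvtColor(im,cv2.COLOR_RGB2BGR)); return im
def w(c,p):
    i=r.camera_info(c); R=np.array(i['R']);t=np.array(i['t']); return R.T@(np.array(p)-t)
def px(c,X):
    i=r.camera_info(c); q=np.array(i['K'])@(np.array(i['R'])@np.array(X)+np.array(i['t'])); return q[:2]/q[2]
def onz(c,uv,z):
    i=r.camera_info(c);R=np.array(i['R']);t=np.array(i['t']);C=-R.T@t
    d=R.T@np.linalg.inv(np.array(i['K']))@np.array([uv[0],uv[1],1.]); return C+d*(z-C[2])/d[2]
E
python3 - <<'E'
from h import *
np.set_printoptions(precision=4,suppress=True)
s=r.read_state(); print(s)
for c in('side','top'):
    snap(c,c+'0'); i=r.camera_info(c); print(c,i['K'],-np.array(i['R']).T@i['t'])
for c in('side','top'):
    for l in('wand_grip','holder_rim','chamber','seam0','seam4','seam7'):
        for d in r.tip_of(c,l): print(c,l,round(d['confidence'],2),w(c,d['position']),px(c,w(c,d['position'])))
print(r.read_state()['time'])
E
```

```text
pics
{'time': 0.0, 'joint_positions': array([-1.2046,  0.3329, -0.0647,  1.4609,  0.0216,  1.3499, -0.0884]), 'joint_vel': array([-0.0012, -0.0002, -0.0003,  0.0008,  0.0004,  0.0003, -0.    ]), 'joint_torque': array([ -0.002 , -62.3262,   0.0232, -38.9904,  -0.0616,   0.0397,
         0.0002]), 'ee_pos': array([0.2368, 0.578 , 0.2218]), 'eef_rot': array([ 0.1931,  0.9812, -0.0007, -0.0001]), 'ft_force': array([-0.1534,  0.5378,  0.5367]), 'torque': array([-0.0778, -0.043 ,  0.0049]), 'width': 0.08698698431440814}
side [[487.6525   0.     283.5759]
 [  0.     487.6525 213.3458]
 [  0.       0.       1.    ]] [-0.1243 -1.3124  0.7564]
top [[472.338    0.     287.5503]
 [  0.     472.338  212.7195]
 [  0.       0.       1.    ]] [ 0.1791 -0.0538  1.5348]
side wand_grip 0.59 [0.4742 0.3129 0.1284] [237.8919 167.822 ]
side holder_rim 0.64 [0.298  0.377  0.0812] [188.2688 181.5412]
side holder_rim 0.45 [0.4646 0.311  0.0844] [236.1862 179.3673]
side holder_rim 0.43 [ 0.4572 -0.2744  0.0498] [308.5292 259.318 ]
side chamber 0.67 [ 0.4763 -0.3257 -0.0008] [322.9558 281.8403]
side seam0 0.93
[... 2301 characters left out ...]
0455] [359.4632 235.7817]
top seam4 0.79 [ 0.4341 -0.2834  0.053 ] [355.0944 227.5026]
top seam4 0.71 [ 0.4295 -0.342   0.0499] [373.3018 229.3246]
top seam4 0.65 [ 0.4201 -0.3162  0.0533] [365.4977 231.9626]
top seam4 0.58 [ 0.4524 -0.2768  0.0494] [352.7779 222.06  ]
top seam7 0.93 [ 0.4808 -0.2636  0.0467] [348.3869 213.4652]
top seam7 0.92 [ 0.443  -0.3697  0.052 ] [381.9866 225.1189]
top seam7 0.79 [ 0.4088 -0.298   0.0455] [359.4632 235.7817]
top seam7 0.79 [ 0.4341 -0.2834  0.053 ] [355.0944 227.5026]
top seam7 0.71 [ 0.4295 -0.342   0.0499] [373.3018 229.3246]
top seam7 0.65 [ 0.4201 -0.3162  0.0533] [365.4977 231.9626]
top seam7 0.58 [ 0.4524 -0.2768  0.0494] [352.7779 222.06  ]
0.7
```

View pics/top0.png

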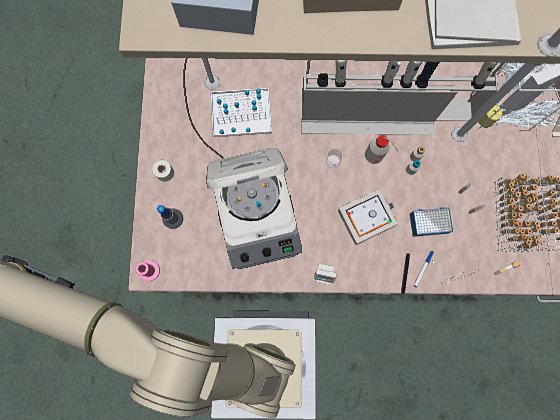

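View pics/side0.png

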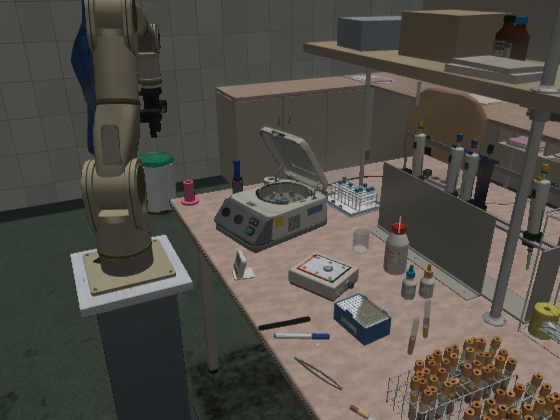

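```bash
python3 - <<'E'
import cv2,numpy as np
a=cv2.imread('pics/top0.png')
c=cv2.resize(a[170:260,310:430],None,fx=6,fy=6,interpolation=cv2.INTER_CUBIC);cv2.imwrite('pics/c1.png',c)
c=cv2.resize(a[180:300,100:200],None,fx=5,fy=5,interpolation=cv2.INTER_CUBIC);cv2.imwrite('pics/c2.png',c)
E
```

```text
(no output)
```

View pics/c1.png

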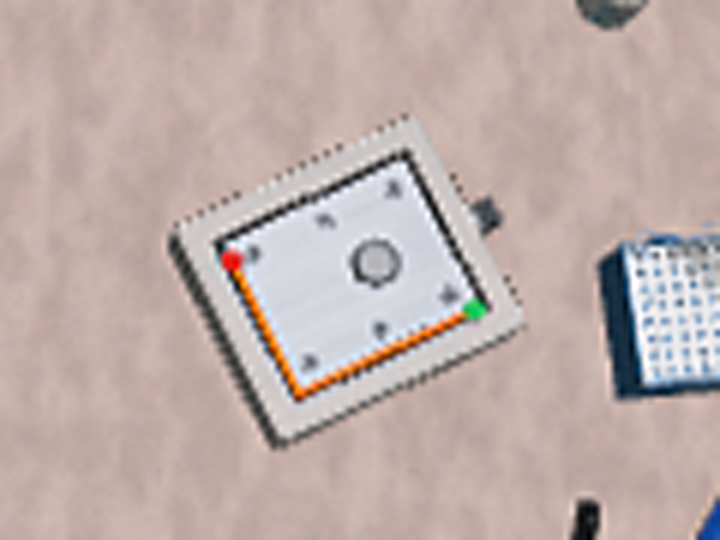

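View pics/c2.png

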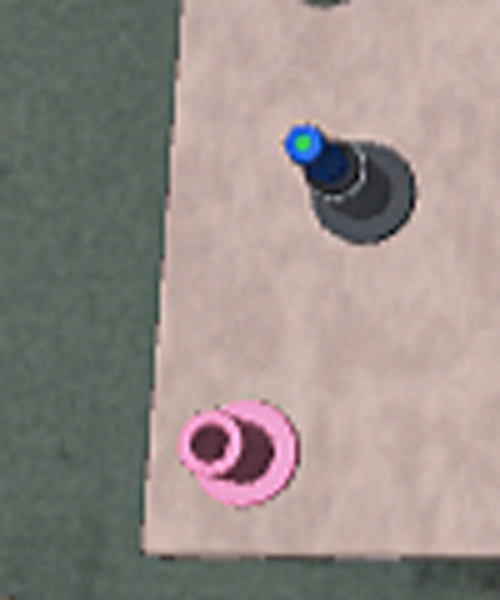

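The top view shows the wand candidates. The blue handle sits in the grey holder at about (165,210), and an empty pink look-alike holder is at (148,269), so I choose the grey one. The chamber's green dot is at about (389,221), the corner at (360,235) and the red dot at (348,213). Next I'll measure these precisely.

```bash
python3 - <<'E'
from h import *
np.set_printoptions(precision=4,suppress=True)
from scipy.optimize import least_squares
def cen(im,x0,x1,y0,y1,f):
    s=im[y0:y1,x0:x1].astype(int);m=f(s[...,0],s[...,1],s[...,2]);ys,xs=np.nonzero(m);return np.array([xs.mean()+x0,ys.mean()+y0]),m.sum(),(xs+x0,ys+y0)
T=cv2.imread('pics/top0.png')[...,::-1];S=cv2.imread('pics/side0.png')[...,::-1]
g=lambda R,G,B:(G>R+60)&(G>B+40); rd=lambda R,G,B:(R>G+90)&(B>G-30)&(R>B+80)&(G<90); og=lambda R,G,B:(R>G+60)&(G>B+40)
bl=lambda R,G,B:(B>R+60)
for c,im,bx in(('top',T,(325,400,190,250)),('side',S,(285,365,245,300))):
    print(c)
    for n,f in(('green',g),('red',rd),('orange',og)):
        p,k,_=cen(im,*bx,f);print(n,p,k,onz(c,p,.05) )
gt,_,_=cen(T,150,175,200,220,g);p,k,_=cen(T,150,180,195,225,bl);print('wand top',gt,k,onz('top',gt,.163))
p,k,xy=cen(S,225,250,150,195,bl);print('side blue',p,k,xy[0].min(),xy[0].max(),xy[1].min(),xy[1].max())
for z in(.128,): print('proj side of wand axis', [px('side',list(onz('top',gt,.163)[:2])+[z]) for z in (.093,.128,.163)])
c=cv2.resize(S[150:205,215:260],None,fx=10,fy=10,interpolation=cv2.INTER_CUBIC);cv2.imwrite('pics/c3.png',c[...,::-1])
c=cv2.resize(S[245:300,285:365],None,fx=9,fy=9,interpolation=cv2.INTER_CUBIC);cv2.imwrite('pics/c4.png',c[...,::-1])
E
```

```text
top
green [388.8 221. ] 10 [ 0.457  -0.3924  0.05  ]
red [348. 213.] 9 [ 0.4817 -0.2619  0.05  ]
orange [365.4    226.8714] 70 [ 0.4371 -0.3168  0.05  ]
side
green [329.5714 279.8571] 7 [ 0.4564 -0.3913  0.05  ]
red [314.  255.5] 6 [ 0.4812 -0.2629  0.05  ]
orange [310.7576 270.303 ] 33 [ 0.4347 -0.3284  0.05  ]
wand top [160. 208.] 57 [0.4672 0.311  0.163 ]
side blue [236.     160.5556] 9 234 238 160 161
proj side of wand axis [array([236.7438, 177.1256]), array([236.346 , 168.3642]), array([235.9415, 159.4574])]
```

View pics/c3.png

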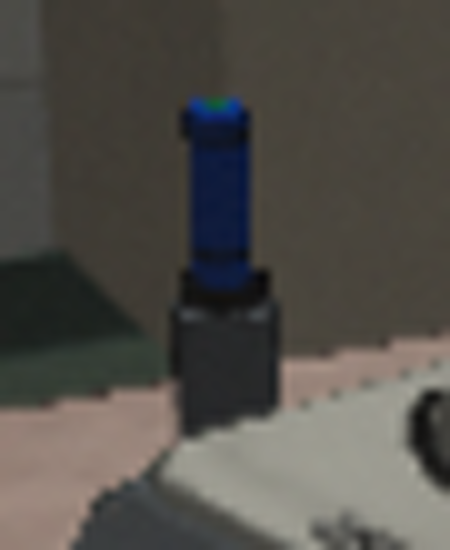

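View pics/c4.png

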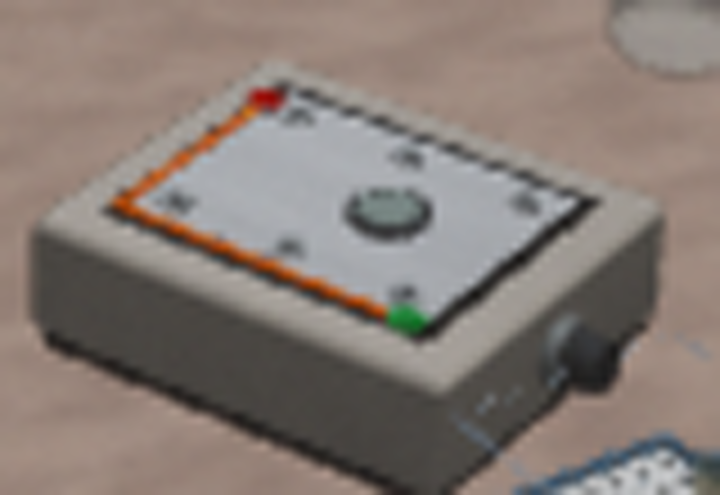

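Call:
move_arm([
  [1,0,0,0,-0.062],
  [1,0,0,0,-0.062],
  [1,0,0,0,-0.062],
  [1,0,0,0,-0.0615],
  [1,-0.5,-0.5,0,0],
  [1,-0.7,-0.8,0,0],
  [1,-0.7,-0.8,0,0],
  [1,-0.7,-0.8,0,0],
  [1,-0.7,-0.8,0,0],
  [1,-0.7,-0.8,0,0],
  [1,-0.5,-0.6,0,0],
  [1,0,0,0,0],
], squeeze=25)

```text
time: 1.7
ee_pos: [0.3534, 0.4471, 0.2229]
eef_rot: [0.003, 1.0, -0.0, 0.001]
ft_force: [0.6, 0.4, 0.5]
width: 0.0873
```

Call:
move_arm([
  [1,-0.57,-0.68,0,0],
  [1,-0.57,-0.68,0,0],
  [1,-0.57,-0.68,0,0],
  [1,-0.57,-0.68,0,0],
  [1,-0.57,-0.68,0,0],
  [1,-0.57,-0.68,0,0],
  [1,-0.57,-0.68,0,0],
  [1,-0.57,-0.68,0,0],
  [1,0,0,0,0],
  [1,0,0,0,0],
])

```text
time: 2.53
ee_pos: [0.464, 0.3143, 0.2226]
eef_rot: [0.001, 1.0, 0.0, 0.0]
ft_force: [0.1, 1.3, -1.1]
width: 0.0869
```

```bash
python3 - <<'E'
from h import *
for c in('side','top'):snap(c,c+'1')
s=r.read_state();print(s['ee_pos'],s['eef_rot'],s['joint_positions'])
S=cv2.imread('pics/side1.png')[120:200,200:280];T=cv2.imread('pics/top1.png')[160:240,120:200]
cv2.imwrite('pics/c5.png',np.hstack([cv2.resize(a,None,fx=5,fy=5,interpolation=cv2.INTER_CUBIC) for a in(S,T)]))
print(px('side',s['ee_pos']),px('top',s['ee_pos']))
E
```

```text
[0.4627021  0.31595159 0.2225488 ] [-5.84861607e-04  9.99999778e-01  2.75141404e-04 -1.59180366e-04] [-0.75571802  0.18708993  0.08611717  1.64218807 -0.01719629  1.31293594
  0.90525382]
[233.59656051 143.76103444] [152.83859771 205.16276883]
```

View pics/c5.png

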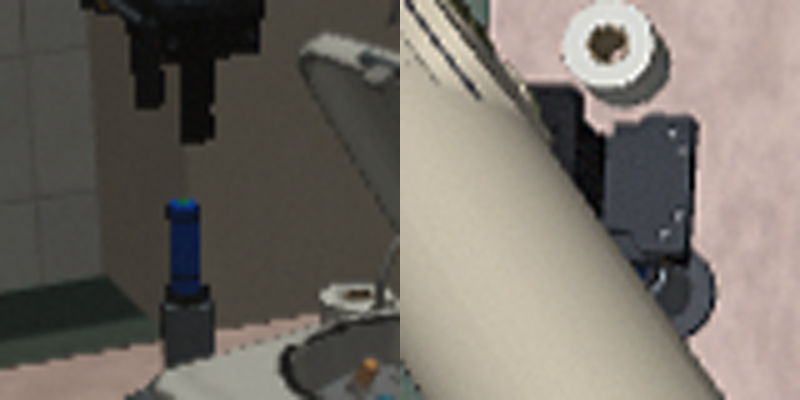

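Call:
move_arm([
  [1,-0.08,-0.05,0.3,0],
  [1,-0.04,-0.05,0.5,0],
  [1,0,0,0,0],
])

```text
time: 2.88
ee_pos: [0.4652, 0.3122, 0.2]
eef_rot: [-0.001, 1.0, -0.001, -0.001]
ft_force: [0.3, -0.7, -0.1]
width: 0.087
```

```bash
python3 - <<'E'
from h import *
for k in range(4):
    print(r.read_state()['ee_pos']); r.camera('side')
print(r.read_state()['ee_pos'])
E
```

```text
[0.46519267 0.31223448 0.19996175]
[0.46536584 0.31248587 0.20109282]
[0.46573208 0.3127422  0.20201268]
[0.46605646 0.31287679 0.20263907]
[0.46629384 0.31289308 0.20296493]
```

Call:
move_arm([
  [1,-0.03,-0.07,0.3,0],
  [1,0,0,0.5,0],
  [1,0,0,0.5,0],
  [1,0,0,0.5,0],
  [1,0,0,0.5,0],
  [1,0,0,0.5,0],
  [1,0,0,0.5,0],
  [1,0,0,0.3,0],
  [1,0,0,0,0],
  [1,0,0,0,0],
  [1,0,0,0,0],
])

```text
time: 4.0
ee_pos: [0.4676, 0.3109, 0.1133]
eef_rot: [0.0, 1.0, 0.0, 0.0]
ft_force: [0.4, -1.2, 0.9]
width: 0.0869
```

```bash
python3 - <<'E'
from h import *
for c in('side','top'):snap(c,c+'2')
s=r.read_state();print(s['ee_pos'],s['ft_force'])
S=cv2.imread('pics/side2.png')[120:200,200:280]
cv2.imwrite('pics/c6.png',cv2.resize(S,None,fx=7,fy=7,interpolation=cv2.INTER_CUBIC))
E
```

```text
[0.46756343 0.31094104 0.11337315] [-0.12031665  1.01617715 -0.27434043]
```

View pics/c6.png

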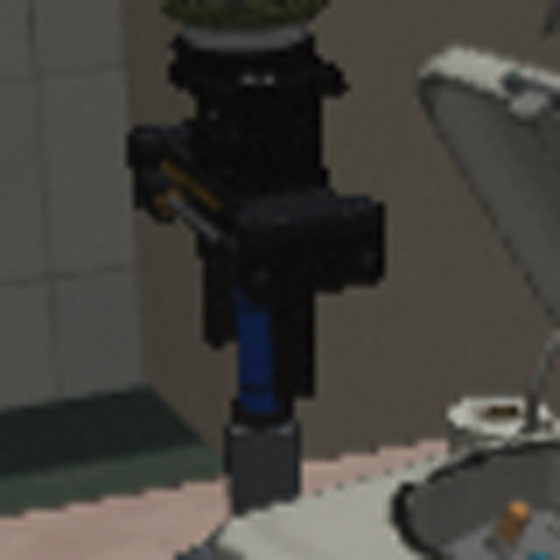

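The crop shows the handle between the two fingers, at about (236,168) in the full picture. I'll close the gripper.

Call:
move_arm([
  [-1,0,0,0,0],
  [-1,0,0,0,0],
  [-1,0,0,0,0],
  [-1,0,0,0,0],
  [-1,0,0,0,0],
  [-1,0,0,0,0],
  [-1,0,0,0,0],
  [-1,0,0,0,0],
], squeeze=25)

```text
time: 4.77
ee_pos: [0.4672, 0.3106, 0.1126]
eef_rot: [0.0, 1.0, 0.0, 0.0]
ft_force: [-0.3, -0.2, -0.3]
width: 0.0417
```

Call:
move_arm([
  [-1,0,0,0,0],
  [-1,0,0,0,0],
  [-1,0,0,0,0],
  [-1,0,0,0,0],
  [-1,0,0,0,0],
  [-1,0,0,0,0],
], squeeze=25)

```text
time: 5.27
ee_pos: [0.4671, 0.3106, 0.1125]
eef_rot: [0.0, 1.0, -0.0, -0.0]
ft_force: [-0.7, -0.2, -0.1]
width: 0.0236
```

Call:
move_arm([
  [-1,0,0,0,0],
  [-1,0,0,0,0],
  [-1,0,0,-0.2,0],
  [-1,0,0,-0.4,0],
  [-1,0,0,-0.6,0],
  [-1,0,0,-0.8,0],
  [-1,0,0,-0.8,0],
  [-1,0,0,-0.8,0],
  [-1,0,0,-0.8,0],
  [-1,0,0,-0.8,0],
  [-1,0,0,-0.8,0],
  [-1,0,0,-0.4,0],
])

```text
time: 6.27
ee_pos: [0.4678, 0.311, 0.2762]
eef_rot: [0.0, 1.0, 0.001, 0.002]
ft_force: [-0.0, 0.1, -0.2]
width: 0.0236
```

```bash
python3 - <<'E'
from h import *
for c in('side','top'):snap(c,c+'3')
s=r.read_state();print(s['ee_pos'],s['eef_rot'],s['ft_force'],s['width'])
S=cv2.imread('pics/side3.png')[90:200,190:290]
cv2.imwrite('pics/c7.png',cv2.resize(S,None,fx=5,fy=5,interpolation=cv2.INTER_CUBIC))
E
```

```text
[0.46786254 0.31110821 0.27490372] [3.86909274e-05 9.99998096e-01 1.27173858e-03 1.47991240e-03] [-0.31303489 -0.19922019 -0.88822985] 0.023909840374203413
```

View pics/c7.png

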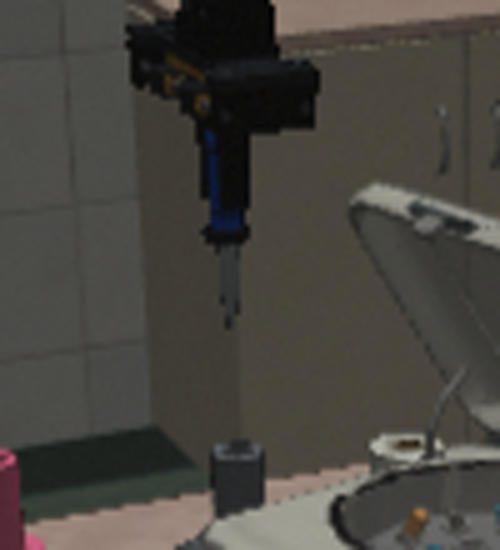

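Call:
move_arm([
  [-1,0.2,-0.4,0,0],
  [-1,0.4,-0.7,0,0],
  [-1,0.4,-0.8,0,0],
  [-1,0.4,-0.8,0,0],
  [-1,0.4,-0.8,0,0],
  [-1,0.4,-0.8,0,0],
  [-1,0.1,-0.8,0,0],
  [-1,0,-0.8,0,0],
  [-1,0,-0.8,0,0],
  [-1,0,-0.8,0,0],
  [-1,0,-0.8,0,0],
  [-1,0,-0.8,0,0],
])

```text
time: 7.37
ee_pos: [0.4084, 0.0814, 0.271]
eef_rot: [0.0, 1.0, -0.0, -0.001]
ft_force: [0.4, 0.2, -0.2]
width: 0.0237
```

Call:
move_arm([
  [-1,0,-0.8,0,0],
  [-1,0,-0.8,0,0],
  [-1,0,-0.8,0,0],
  [-1,0,-0.8,0,0],
  [-1,0,-0.8,0,0],
  [-1,0,-0.8,0,0],
  [-1,0,-0.8,0,0],
  [-1,0,-0.8,0,0],
  [-1,0,-0.8,0,0],
  [-1,0,-0.8,0,0],
  [-1,0,-0.8,0,0],
  [-1,0,-0.8,0,0],
])

```text
time: 8.37
ee_pos: [0.4082, -0.1579, 0.271]
eef_rot: [0.0, 1.0, 0.0, -0.001]
ft_force: [-0.5, 0.0, -1.0]
width: 0.0234
```

Call:
move_arm([
  [-1,-0.1,-0.8,0,0],
  [-1,-0.2,-0.8,0,0],
  [-1,-0.2,-0.8,0,0],
  [-1,-0.2,-0.8,0,0],
  [-1,-0.2,-0.8,0,0],
  [-1,-0.2,-0.8,0,0],
  [-1,-0.2,-0.8,0,0],
  [-1,-0.2,-0.8,0,0],
  [-1,-0.2,-0.8,0,0],
  [-1,-0.2,-0.8,0,0],
  [-1,-0.1,-0.8,0,0],
  [-1,0,-0.5,0,0],
])

```text
time: 9.37
ee_pos: [0.4584, -0.3908, 0.2706]
eef_rot: [0.001, 1.0, 0.0, -0.001]
ft_force: [-0.6, -0.3, -0.6]
width: 0.0234
```

Call:
move_arm([
  [-1,0,0,0.5,0],
  [-1,0,0,0.8,0],
  [-1,0,0,0.8,0],
  [-1,0,0,0.8,0],
  [-1,0,0,0.4,0],
  [-1,0,0,0,0],
  [-1,0,0,0,0],
  [-1,0,0,0,0],
])

```text
time: 10.03
ee_pos: [0.4599, -0.3895, 0.1909]
eef_rot: [-0.0, 1.0, -0.0, 0.001]
ft_force: [0.2, 0.1, -1.1]
width: 0.0236
```

```bash
python3 - <<'E'
from h import *
for c in('side','top'):snap(c,c+'4')
for k in range(3):
    s=r.read_state();print(s['ee_pos'],s['eef_rot'],s['ft_force'],s['width']);r.camera('side')
S=cv2.imread('pics/side4.png')[190:310,270:380]
cv2.imwrite('pics/c8.png',cv2.resize(S,None,fx=5,fy=5,interpolation=cv2.INTER_CUBIC))
p=s['ee_pos']-[0,0,.0975];print('tip px',px('side',p),'seam0',px('side',[.457,-.392,.05]))
T=cv2.imread('pics/top4.png')[170:260,310:430]
cv2.imwrite('pics/c9.png',cv2.resize(T,None,fx=5,fy=5,interpolation=cv2.INTER_CUBIC))
E
```

```text
[ 0.45999762 -0.38968854  0.19110917] [-1.12575497e-05  9.99999662e-01 -3.49940018e-04  7.43434244e-04] [-0.03882169  0.7773212  -0.5258748 ] 0.02360972205713743
[ 0.45998191 -0.38968024  0.19098492] [ 9.87998815e-06  9.99999701e-01 -3.17694259e-04  7.05298917e-04] [-0.45751095 -0.16578789 -1.08491998] 0.02352053123041299
[ 0.45992134 -0.38961474  0.19079397] [ 8.75348996e-06  9.99999801e-01 -2.38993651e-04  5.83065619e-04] [ 0.68609346  0.16048779 -0.61295438] 0.023584709264325397
tip px [331.06623621 265.09334693] seam0 [329.91127186 279.93136921]
```

View pics/c8.png

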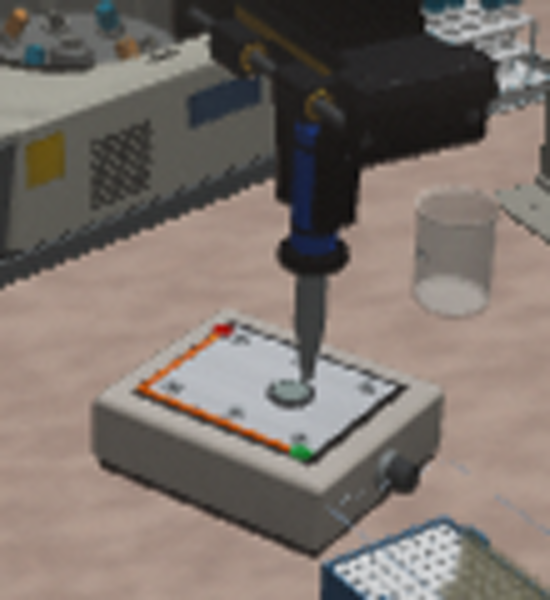

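View pics/c9.png

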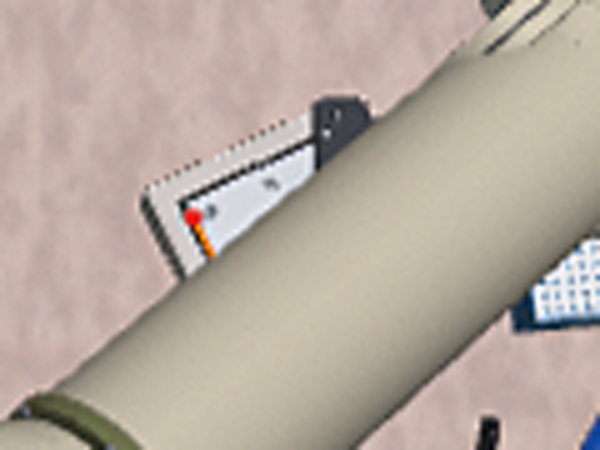

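Call:
move_arm([
  [-1,0.06,-0.05,0.3,0],
  [-1,0.06,-0.05,0.4,0],
  [-1,0,0,0.3,0],
  [-1,0,0,0.2,0],
  [-1,0,0,0.1,0],
  [-1,0,0,0.1,0],
  [-1,0,0,0,0],
  [-1,0,0,0,0],
  [-1,0,0,0,0],
])

```text
time: 11.03
ee_pos: [0.4568, -0.392, 0.1553]
eef_rot: [0.0, 1.0, -0.0, 0.0]
ft_force: [-0.6, -0.1, 0.3]
width: 0.0236
```

```bash
python3 - <<'E'
from h import *
snap('side','side5')
for k in range(3):
    s=r.read_state();print(s['ee_pos'],s['ft_force'],s['width']);r.camera('side')
S=cv2.imread('pics/side5.png')[220:310,280:370]
cv2.imwrite('pics/c10.png',cv2.resize(S,None,fx=6,fy=6,interpolation=cv2.INTER_CUBIC))
p=s['ee_pos']-[0,0,.0975];print('tip px',px('side',p),'seam0',px('side',[.457,-.392,.05]))
E
```

```text
[ 0.45684225 -0.39201129  0.15535693] [-0.03447072 -0.42012658 -0.86588409] 0.023451289711808952
[ 0.4567968  -0.39197938  0.15530001] [ 0.11242491  0.27407992 -0.46121772] 0.023288450338734643
[ 0.45678365 -0.39195547  0.15527656] [ 1.0647135   0.14280021 -0.41958908] 0.02335253353615451
tip px [329.94817519 277.43255915] seam0 [329.91127186 279.93136921]
```

View pics/c10.png

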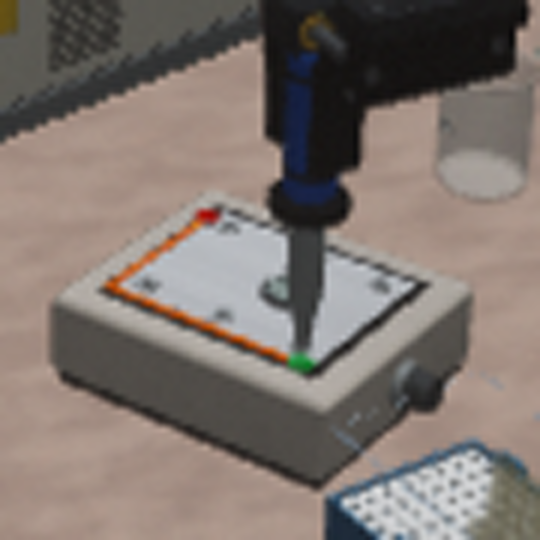

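The tip sits just over the green dot, at about (330,279). I'll lower it 2 mm, dwell, then start the sweep.

Call:
move_arm([
  [-1,0,0,0.04,0],
  [-1,0,0,0.05,0],
  [-1,0,0,0,0],
  [-1,0,0,0,0],
  [-1,0.03,0.06,0,0],
  [-1,0.059,0.121,0,0],
  [-1,0.059,0.121,0,0],
  [-1,0.059,0.121,0,0],
  [-1,0.059,0.121,0,0],
  [-1,0.059,0.121,0,0],
  [-1,0.059,0.121,0,0],
  [-1,0.059,0.121,0,0],
])

```text
time: 12.23
ee_pos: [0.4455, -0.3688, 0.1528]
eef_rot: [-0.0, 1.0, 0.0, 0.0]
ft_force: [0.2, -0.2, -0.6]
width: 0.0234
```

Call:
move_arm([
  [-1,0.059,0.121,0,0],
  [-1,0.059,0.121,0,0],
  [-1,0.059,0.121,0,0],
  [-1,0.059,0.121,0,0],
  [-1,0.059,0.121,0,0],
  [-1,0.059,0.121,0,0],
  [-1,0.059,0.121,0,0],
  [-1,0.059,0.121,0,0],
  [-1,0.059,0.121,0,0],
  [-1,0.059,0.121,0,0],
  [-1,0.059,0.121,0,0],
  [-1,0.059,0.121,0,0],
])

```text
time: 13.23
ee_pos: [0.4277, -0.3326, 0.1528]
eef_rot: [0.0, 1.0, 0.0, 0.0]
ft_force: [-0.2, -0.3, -0.4]
width: 0.0234
```

```bash
python3 - <<'E'
from h import *
snap('side','side6')
s=r.read_state();print(s['ee_pos'],s['ft_force'],s['width'])
S=cv2.imread('pics/side6.png')[220:310,270:360]
cv2.imwrite('pics/c11.png',cv2.resize(S,None,fx=6,fy=6,interpolation=cv2.INTER_CUBIC))
E
```

```text
[ 0.42756117 -0.33215941  0.15271404] [-0.22012101 -0.41244454 -1.03429474] 0.023716276543704465
```

View pics/c11.png

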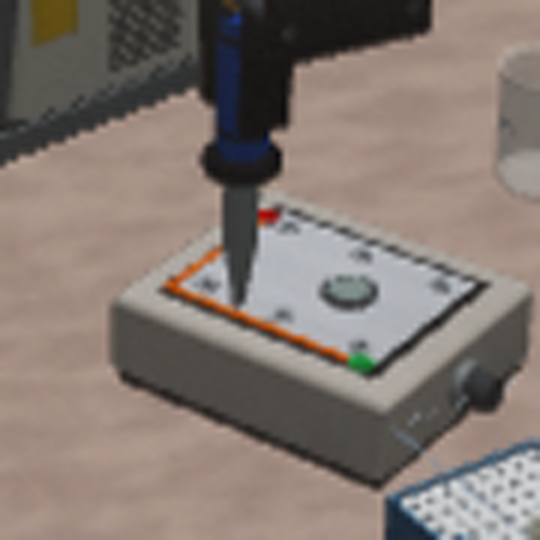

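The tip is over the bead at about (309,271). I'll carry on to the corner.

Call:
move_arm([
  [-1,0.059,0.121,0,0],
  [-1,0.059,0.121,0,0],
  [-1,0.059,0.121,0,0],
  [-1,0.059,0.121,0,0],
  [-1,0.059,0.121,0,0],
  [-1,0.059,0.121,0,0],
  [-1,0.059,0.121,0,0],
  [-1,0.059,0.121,0,0],
  [-1,0.059,0.121,0,0],
  [-1,0.059,0.121,0,0],
  [-1,0.059,0.121,0,0],
  [-1,0.02,0.04,0,0],
])

```text
time: 14.28
ee_pos: [0.411, -0.2981, 0.1527]
eef_rot: [-0.0, 1.0, 0.0, 0.0]
ft_force: [0.4, -0.4, -1.7]
width: 0.0235
```

Call:
move_arm([
  [-1,0,0,0,0],
  [-1,0,0,0,0],
])

```text
time: 14.45
ee_pos: [0.4112, -0.2986, 0.1528]
eef_rot: [-0.0, 1.0, 0.0, 0.0]
ft_force: [-0.3, -0.6, 0.7]
width: 0.0234
```

```bash
python3 - <<'E'
from h import *
snap('side','side7')
s=r.read_state();print(s['ee_pos'],s['ft_force'],s['width'])
S=cv2.imread('pics/side7.png')[220:310,270:360]
cv2.imwrite('pics/c12.png',cv2.resize(S,None,fx=6,fy=6,interpolation=cv2.INTER_CUBIC))
E
```

```text
[ 0.41123108 -0.29868161  0.15281179] [ 0.1400416  -0.2718571  -0.41771879] 0.023774252835820867
```

View pics/c12.png

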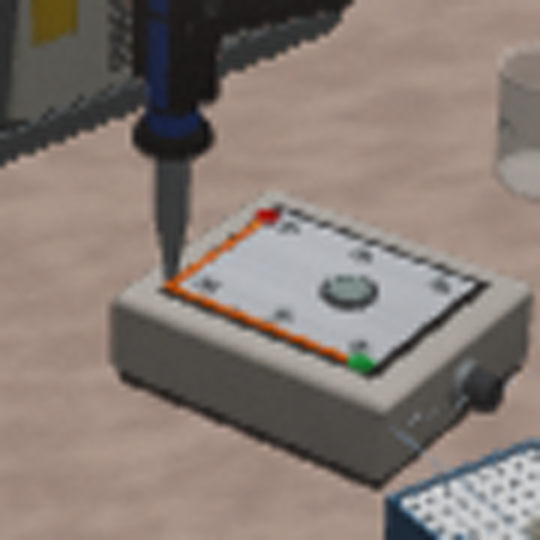

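The tip is at the corner, at about (298,268). I'll sweep the second leg.

Call:
move_arm([
  [-1,-0.12,0.06,0,0],
  [-1,-0.12,0.06,0,0],
  [-1,-0.12,0.06,0,0],
  [-1,-0.12,0.06,0,0],
  [-1,-0.12,0.06,0,0],
  [-1,-0.12,0.06,0,0],
  [-1,-0.12,0.06,0,0],
  [-1,-0.12,0.06,0,0],
  [-1,-0.12,0.06,0,0],
  [-1,-0.12,0.06,0,0],
  [-1,-0.12,0.06,0,0],
  [-1,-0.12,0.06,0,0],
])

```text
time: 15.5
ee_pos: [0.4475, -0.2804, 0.1528]
eef_rot: [-0.0, 1.0, 0.0, -0.0]
ft_force: [0.1, -0.7, -0.7]
width: 0.0232
```

Call:
move_arm([
  [-1,-0.12,0.06,0,0],
  [-1,-0.12,0.06,0,0],
  [-1,-0.12,0.06,0,0],
  [-1,-0.12,0.06,0,0],
  [-1,-0.12,0.06,0,0],
  [-1,-0.12,0.06,0,0],
  [-1,-0.12,0.06,0,0],
  [-1,-0.12,0.06,0,0],
  [-1,-0.12,0.06,0,0],
  [-1,-0.12,0.06,0,0],
  [-1,-0.12,0.06,0,0],
  [-1,-0.03,0.0,0,0],
])

```text
time: 16.5
ee_pos: [0.4815, -0.2636, 0.1527]
eef_rot: [-0.0, 1.0, 0.0, 0.0]
ft_force: [-0.5, -0.0, -0.4]
width: 0.0237
```

Call:
move_arm([
  [-1,0,0,0,0],
  [-1,0,0,0,0],
  [-1,0,0,0,0],
  [-1,0,0,0,0],
])

```text
time: 16.83
ee_pos: [0.4807, -0.2642, 0.1528]
eef_rot: [0.0, 1.0, 0.0, 0.0]
ft_force: [0.2, -0.7, -1.4]
width: 0.0235
```

```bash
python3 - <<'E'
from h import *
snap('side','side8')
s=r.read_state();print(s['ee_pos'],s['ft_force'],s['width'])
S=cv2.imread('pics/side8.png')[220:310,270:360]
cv2.imwrite('pics/c13.png',cv2.resize(S,None,fx=6,fy=6,interpolation=cv2.INTER_CUBIC))
E
```

```text
[ 0.4807632  -0.26424463  0.15279011] [ 0.42647857 -0.46473604 -0.60810737] 0.023456807792092863
```

View pics/c13.png

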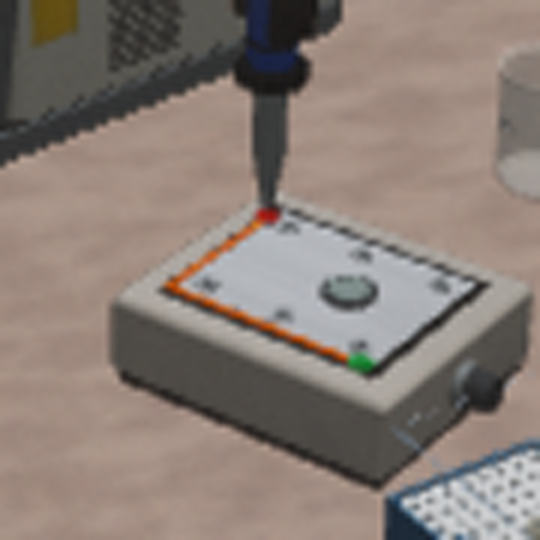

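The tip is over the red dot, at about (314,255). I'll lift and go back.

Call:
move_arm([
  [-1,0,0,-0.4,0],
  [-1,0,0,-0.8,0],
  [-1,0,0,-0.8,0],
  [-1,0,0,-0.8,0],
  [-1,0,0,-0.8,0],
  [-1,0.4,0,-0.8,0],
  [-1,0.6,0.2,-0.4,0],
  [-1,0.7,0.3,0,0],
  [-1,0.7,0.3,0,0],
  [-1,0.4,0.6,0,0],
  [-1,0,0.8,0,0],
  [-1,0,0.8,0,0],
])

```text
time: 17.88
ee_pos: [0.4102, -0.1891, 0.2738]
eef_rot: [0.001, 1.0, 0.0, 0.001]
ft_force: [0.7, 0.8, -0.7]
width: 0.0237
```

Call:
move_arm([
  [-1,0,0.8,0,0],
  [-1,0,0.8,0,0],
  [-1,0,0.8,0,0],
  [-1,0,0.8,0,0],
  [-1,0,0.8,0,0],
  [-1,0,0.8,0,0],
  [-1,0,0.8,0,0],
  [-1,0,0.8,0,0],
  [-1,0,0.8,0,0],
  [-1,0,0.8,0,0],
  [-1,0,0.8,0,0],
  [-1,0,0.8,0,0],
])

```text
time: 18.88
ee_pos: [0.4109, 0.0515, 0.2736]
eef_rot: [0.0, 1.0, 0.0, 0.0]
ft_force: [0.2, -1.5, -0.1]
width: 0.0236
```

Call:
move_arm([
  [-1,0,0.8,0,0],
  [-1,0,0.8,0,0],
  [-1,0,0.8,0,0],
  [-1,0,0.8,0,0],
  [-1,0,0.8,0,0],
  [-1,0,0.8,0,0],
  [-1,-0.2,0.8,0,0],
  [-1,-0.3,0.8,0,0],
  [-1,-0.4,0.8,0,0],
  [-1,-0.4,0.8,0,0],
  [-1,-0.4,0.8,0,0],
  [-1,-0.3,0.8,0,0],
])

```text
time: 19.88
ee_pos: [0.4617, 0.2915, 0.2736]
eef_rot: [0.0, 1.0, 0.0, 0.0]
ft_force: [0.7, -0.2, -1.7]
width: 0.0233
```

Call:
move_arm([
  [-1,-0.2,0.5,0,0],
  [-1,-0.05,0.2,0,0],
  [-1,0,0,0,0],
  [-1,0,0,0,0],
  [-1,0,0,0,0],
  [-1,0,0,0,0],
])

```text
time: 20.38
ee_pos: [0.4673, 0.3073, 0.2733]
eef_rot: [0.001, 1.0, 0.0, 0.0]
ft_force: [-0.6, -0.9, -0.7]
width: 0.0234
```

Call:
move_arm([
  [-1,0,0.1,0.3,0],
  [-1,0,0.03,0.5,0],
  [-1,0,0,0.5,0],
  [-1,0,0,0.5,0],
  [-1,0,0,0.4,0],
  [-1,0,0,0.2,0],
  [-1,0,0,0,0],
  [-1,0,0,0,0],
  [-1,0,0,0,0],
  [-1,0,0,0,0],
])

```text
time: 21.22
ee_pos: [0.4675, 0.3118, 0.2136]
eef_rot: [0.0, 1.0, 0.0, 0.0]
ft_force: [0.1, 0.9, -0.8]
width: 0.0235
```

```bash
python3 - <<'E'
from h import *
snap('side','side9')
for k in range(3):
    s=r.read_state();print(s['ee_pos'],s['eef_rot'],s['ft_force'],s['width']);r.camera('side')
S=cv2.imread('pics/side9.png')[120:200,200:280]
cv2.imwrite('pics/c14.png',cv2.resize(S,None,fx=7,fy=7,interpolation=cv2.INTER_CUBIC))
E
```

```text
[0.46741815 0.31182842 0.21349142] [4.10777506e-05 9.99999823e-01 4.16337403e-04 4.22682725e-04] [-0.7981141   0.00814092 -1.45001437] 0.023724045328828543
[0.4673925  0.31179114 0.21336848] [7.19028799e-06 9.99999874e-01 3.49227041e-04 3.59165764e-04] [ 0.4743761  -0.78130638 -1.80253262] 0.023304269080534568
[0.46730307 0.31175218 0.2132526 ] [6.41635165e-06 9.99999923e-01 2.73804416e-04 2.81784318e-04] [-0.42131416  0.55545174 -1.23134725] 0.02400744119348138
```

View pics/c14.png

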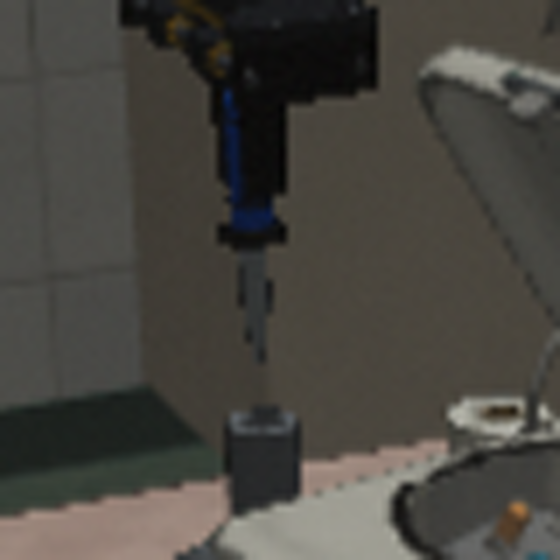

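Call:
move_arm([
  [-1,0,-0.04,0.2,0],
  [-1,0,0,0.4,0],
  [-1,0,0,0.4,0],
  [-1,0,0,0.4,0],
  [-1,0,0,0.4,0],
  [-1,0,0,0.4,0],
  [-1,0,0,0.4,0],
  [-1,0,0,0.4,0],
  [-1,0,0,0.4,0],
  [-1,0,0,0.3,0],
  [-1,0,0,0.1,0],
  [-1,0,0,0.05,0],
])

```text
time: 22.42
ee_pos: [0.467, 0.3105, 0.1159]
eef_rot: [-0.0, 1.0, -0.0, -0.0]
ft_force: [0.6, -0.6, -0.9]
width: 0.0236
```

Call:
move_arm([
  [-1,0,0,0.05,0],
  [-1,0,0,0,0],
  [-1,0,0,0,0],
  [-1,0,0,0,0],
])

```text
time: 22.75
ee_pos: [0.4674, 0.3108, 0.1157]
eef_rot: [-0.0, 1.0, 0.0, 0.0]
ft_force: [0.3, -0.1, -1.2]
width: 0.0235
```

Call:
move_arm([
  [-1,0,0,0.04,0],
  [-1,0,0,0.04,0],
  [-1,0,0,0.03,0],
  [-1,0,0,0,0],
  [-1,0,0,0,0],
  [-1,0,0,0,0],
])

```text
time: 23.25
ee_pos: [0.4671, 0.3106, 0.1125]
eef_rot: [0.0, 1.0, 0.0, -0.0]
ft_force: [-0.1, -0.4, -1.6]
width: 0.0235
```

Call:
move_arm([
  [-0.2,0,0,0,0],
  [-0.2,0,0,0,0],
  [-0.2,0,0,0,0],
  [-0.2,0,0,0,0],
  [1,0,0,0,0],
  [1,0,0,0,0],
  [1,0,0,0,0],
  [1,0,0,0,0],
  [1,0,0,0,0],
  [1,0,0,0,0],
])

```text
time: 24.08
ee_pos: [0.4672, 0.3106, 0.1126]
eef_rot: [-0.0, 1.0, 0.0, 0.0]
ft_force: [0.5, -0.6, -0.6]
width: 0.0671
```

```bash
python3 - <<'E'
from h import *
snap('side','side10')
s=r.read_state();print(s['ee_pos'],s['ft_force'],s['width'])
S=cv2.imread('pics/side10.png')[120:200,200:280]
cv2.imwrite('pics/c15.png',cv2.resize(S,None,fx=7,fy=7,interpolation=cv2.INTER_CUBIC))
E
```

```text
[0.46716533 0.31061644 0.11253524] [-0.41592978 -0.242111    0.73259954] 0.07102129691037445
```

View pics/c15.png

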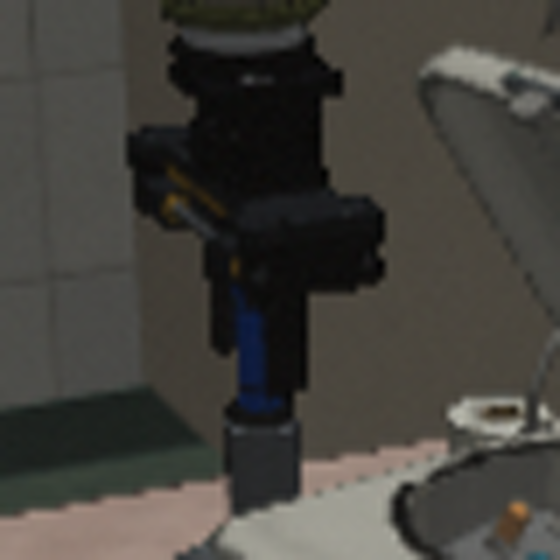

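The collar is seated on the rim. I'll wait for the fingers to finish opening, retreat straight up, then clear the view.

Call:
move_arm([
  [1,0,0,0,0],
  [1,0,0,0,0],
  [1,0,0,0,0],
  [1,0,0,-0.2,0],
  [1,0,0,-0.5,0],
  [1,0,0,-0.7,0],
  [1,0,0,-0.8,0],
  [1,0,0,-0.8,0],
  [1,0,0,-0.8,0],
  [1,0,0,-0.8,0],
  [1,0,0,-0.4,0],
  [1,0,0,0,0],
])

```text
time: 25.13
ee_pos: [0.4681, 0.3112, 0.2401]
eef_rot: [0.0, 1.0, 0.001, 0.002]
ft_force: [0.1, -0.4, 0.1]
width: 0.0871
```

Call:
move_arm([
  [1,0.3,0.4,0,0],
  [1,0.6,0.7,0,0],
  [1,0.6,0.7,0,0],
  [1,0.6,0.7,0,0],
  [1,0.6,0.7,0,0],
  [1,0.6,0.7,0,0],
  [1,0.6,0.7,0,0],
  [1,0.6,0.7,0,0],
  [1,0.3,0.4,0,0],
  [1,0,0,0,0],
  [1,0,0,0,0],
  [1,0,0,0,0],
])

```text
time: 26.13
ee_pos: [0.348, 0.452, 0.2369]
eef_rot: [0.001, 1.0, -0.001, -0.0]
ft_force: [0.8, -0.5, 0.2]
width: 0.087
```

```bash
python3 - <<'E'
from h import *
S=snap('side','side11');T=snap('top','top11')
s=r.read_state();print(s['time'],s['ee_pos'],s['joint_vel'],s['width'])
A=S[140:200,200:260];B=T[150:240,130:220]
cv2.imwrite('pics/c16.png',np.hstack([cv2.resize(a,(380,380),interpolation=cv2.INTER_CUBIC) for a in(A,B)])[...,::-1])
T0=cv2.imread('pics/top0.png')[...,::-1]
d=np.abs(T.astype(int)-T0).max(2)
for n,(x0,x1,y0,y1) in dict(roll=(148,178,155,182),dropper=(405,430,140,180),red=(365,395,130,165),wand=(150,190,200,232)).items(): print(n,d[y0:y1,x0:x1].max(),(d[y0:y1,x0:x1]>40).sum())
E
```

```text
26.2333 [0.34827921 0.45200742 0.2373502 ] [ 0.00053126 -0.0031556  -0.0043797  -0.00374793 -0.00290044 -0.00066305
 -0.00333222] 0.08668383767710222
roll 8 0
dropper 11 0
red 10 0
wand 112 29
```

View pics/c16.png

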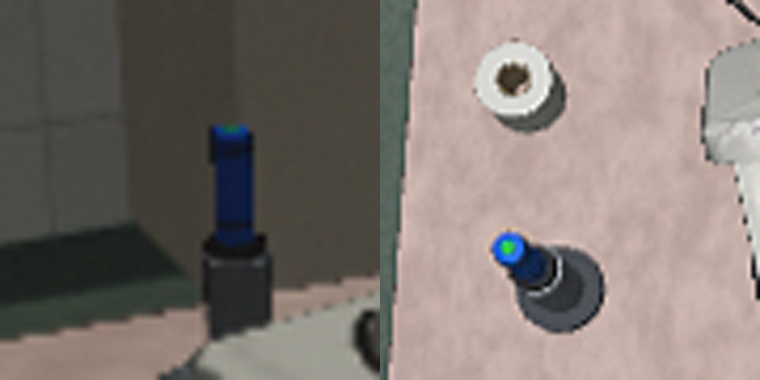

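The wand stands upright in the grey holder with its collar on the rim. The roll and dropper bottle haven't moved, and the arm is clear.

```bash
python3 -c "
from bench import r
print(r.close_job())"
```

```text
the job is handed in; nothing more can be done
None
```

I took the wand from its grey holder and swept its tip along the seam from the green dot, round the corner, to the red dot. I then put it back in the holder and handed the job in at about 26 s of the 67 s allowed; no verdict is reported.

- **Sweep:** the tip moved at about 4 cm/s and, by my numbers, stayed about 5 mm above the bead. Arm readings near seam points 0, 1, 4 and 7 put the tip within about 1–2 mm sideways of my camera-based positions. The four pictures I took during the sweep show the tip over the bead. Forces read at the end of each move stayed within about 2 N, which is sensor noise.
- **Return:** the arm let go at the same height as the original grasp. The last pictures show the wand upright with its collar on the rim, the gripper open and the arm clear of everything.
- **Other things:** the film roll and dropper bottle look the same in the top picture before and after.
- **One difference:** 29 pixels around the wand changed between the first and last top pictures. I took that to be a small shift within the bore's play and did not measure it further.

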